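# Hold a try square home in the slab corner guide

### The job

Get the slab corner guide ready for its fence to be screwed down square: turn its knob until the pointer stands at the square symbol and the swing arm has dropped into that notch, with the try square still out of the way. Then pick up the try square, lay it flat on the guide's board inside the corner and push it home, so that the back of its wooden stock lies flush along the short fixed stop and the outer edge of its blade lies flush along the swing arm, without driving the arm out of its notch. Finish there: keep gripping the square alone and keep it pressed against both faces, do not let go, and leave the other things on the table where they are.

Things in the scene. Friction and masses are not known exactly. Their poses are not given: they have to be found in the camera images.
- guide: Corner guide: plywood board 210 x 212 x 15 mm, fixed to the table. Origin: knob's vertical pivot axis, at the underside. x along the fixed stop away from the corner, y along the swing arm when it is in the square notch, z up. Board spans x -45..165, y -72..140. The try square goes on top (z = 15) in x > 26, y > 26. A table-top tool, it cannot shift.
- corner (a point): Point on the board's top where the faces of fixed stop and swing arm meet when the arm is in the square notch: (26, 26, 15) mm in the guide's frame. The try square's heel belongs here. Axes as the guide's.
- stop: Short fixed stop, aluminium bar 48 x 14 x 18 mm at x 36..84, y 12..26 of the guide's frame, top at z = 33. Its face toward the corner is the plane y = 26. Past x = 84 nothing stands behind the try square's stock, so there is room for fingers on both sides of it. Origin: centre of its underside; axes as the guide's.
- setting (a joint): Angle of hub, knob and swing arm about the guide's z axis, rad, + counter-clockwise from above and opening the corner. 0 = square notch (arm 90 deg to the stop), 0.314 = pentagon notch, 0.524 = hexagon notch; ends -0.12 and 0.60. Starts at 0.2..0.55. Drag 0.06 N m; it stays where left; within 0.07 rad of a notch a sprung ball pulls it in; leaving a notch takes about 0.7 N m.
- knob_top (a point): Centre of the knob's top, on the pivot axis, 68 mm above the table. Black bar grip 18 mm wide, 56 long, 30 tall (z 38..68), its length always along the swing arm and pointer (guide's y turned by the joint value). Below it a skirt 46 mm across (z 32..40) and an aluminium hub 60 mm across (z 16..32).
- swing: Swing arm: aluminium bar 14 x 132 x 18 mm on the hub, top at z = 34, turns with the knob. At joint 0 it spans x 12..26, y 10..142 of the guide's frame and its face toward the corner is the plane x = 26. Origin: pivot axis at the board's underside; y along the arm.
- fence_face (a point): Point on the swing arm's face toward the corner, mid height, 85 mm along the arm from the pivot.
- square: Try square lying flat, 0.15 kg: wooden stock 120 x 18 x 18 mm (x 0..120, y 0..18), steel blade 140 long, 28 wide, 3.5 thick (x 0..28, y 0..140), flush with its underside. Origin: heel (outer corner), underside. Back of stock: plane y = 0; outer blade edge: plane x = 0. Home: axes along to the guide's, origin at the corner point. Starts on the table, turned 35..75 deg clockwise from home.
- heel (a point): Heel of the try square: its outer corner at the underside (the square's origin).
- grip (a point): Good place to grip the stock, across its 18 mm width: centre line, mid height (9 mm), 84 mm from the heel. When home this is 26 mm past the end of the fixed stop.
- tile_a: Bystander, to be left alone: teal-and-bare-clay glazed test tile standing on its foot, 34 x 37 x 59 mm. Origin: centre of its underside.
- tile_b: Bystander, to be left alone: dark glazed test tile standing on its foot, 34 x 37 x 59 mm. Origin: centre of its underside.
- rib: Bystander, to be left alone: kidney-shaped wooden rib lying flat, 51 x 100 x 6 mm. Origin: centre of its underside.
- pencil: Bystander, to be left alone: pencil lying on the table, 123 mm long, 7 mm thick. Origin: centre of its underside.
- dial (a point): Square symbol on the guide's 2 mm dial plate (x -25..61, y -70..-14 of the guide). Engraved symbols lie 58 mm from the pivot: square (straight along the guide's -y), then counter-clockwise pentagon (18 deg on) and hexagon (30 deg on). A dark pointer on the hub, pointing away from the swing arm, shows the setting.
- needle: Bystander, to be left alone: needle tool with a wooden handle, 165 mm long, 11 mm thick. Origin: centre of its underside.

How it is judged:
On the way:
1. the guide's arm rests in the square notch (within 2 degrees) while the try square is still well away from the corner (over 60 mm) (value of joint setting between -0.035 and 0.035 rad and velocity of joint setting between -0.05 and 0.05 rad/s and distance between heel and corner above 0.06 m), for 0.3 s.
At the end, for the whole second after the job is handed in: Swing arm in the square notch (2 deg). Square flat on the board (3 mm, 2.3 deg), heel within 3 mm of the corner point, stock parallel to the stop within 1.5 deg, pressing on stop and swing arm with over 0.5 N each, at rest, gripped (over 3 N); fingers off the swing arm (value of joint setting between -0.035 and 0.035 rad and horizontal distance between heel and corner below 0.003 m and angle between the x axis of square and the x axis of guide, either way round below 0.026 rad and z of heel in the frame of corner between -0.003 and 0.003 m and angle between square's own z axis and vertical below 0.04 rad and contact force between square and stop above 0.5 N and contact force between square and swing above 0.5 N and contact force between the fingers and square above 3 N and contact force between the fingers and swing below 0.5 N and linear speed of square below 0.01 m/s); the arm keeps its last pose, push and grip.
It fails at once if a bystander is shoved more than 25 mm from its place (distance of any of tile_a, tile_b, rib, pencil, needle from where it was at the start of the episode above 0.025 m).
It also fails if it takes over 66 s, if anything falls off the work surface, if the arm or the gripper's body presses on something with over 40 N, if the wrist force passes 120 N, or if a joint passes its speed limit or range.

### The arm

A 6-joint arm with a two-finger parallel gripper is mounted at the origin on a cart in front of the work surface, level with it; the furniture and walls round the work are solid. World frame = base frame: x ahead of the robot, y to its left, z up, the work surface at z = 0. Lengths are in m, angles in rad, forces in N, time in s.
With the tool pointing down it reaches from about 0.275 to 1 m from the base axis. Payload 8.4 kg.
Tool frame: the origin (TCP) lies at the very end of the fingers, on their centre line; the grasp point (between the pads) lies ctrl.grip_point_offset behind it (ctrl.grip_point_offset is the distance from the TCP to the grasp point, in m); z points along the fingers, y is the line along which they close (so a half turn about z gives the same grasp; the last joint's range is limited). The gripper opens to 85 mm and grips with 20 to 120 N. Pads are 22 mm wide; open, the fingers measure 114 mm over their backs; the gripper's body (76 mm by 85 mm) begins 54 mm behind the grasp point. The pads swing forward as they close: fully open they stand 13 mm farther back than shut.
Start: joints at [1.193, 0.353, 1.633, -0, 1.155, -0.002], TCP at [0.229, 0.581, 0.231] pointing down, gripper open.
Joint ranges: [-2.63, 2.63], [-0.92, 2.1], [0.06, 2.66], [-1.3, 4.44], [0, 2.69], [-3.02, 3.02]. Speed limits (rad/s): [2.22, 2.22, 2.79, 3.14, 3.14, 3.14].

### API

Orientations are given as [roll, pitch, yaw] about the fixed x, y, z axes, in that order (R = Rz(yaw) Ry(pitch) Rx(roll)).
In Python, from station import readout, imaging, ctrl, models gives the robot as it stands. The module is installed in compiled form; this text tells all that it offers.
- The arm moves only by the shell command python3 -m jog 'ROWS' [FORCE]. ROWS is text: rows parted by semicolons, each of 7 numbers parted by spaces: the shift along the tool's x, y, z in units of 30 mm (1.0 is 30 mm), then the turn, a rotation vector about the tool's x, y, z in rad, then the finger opening in mm, from 0 to 85.4. In form: x y z ax ay az gripper; .... A call has 1 to 12 rows; each row is the pose to reach, as a shift and turn from the pose commanded when the call began, along the tool's axes at that moment; what a row does not reach only later rows make up. A row lasts 1/12 s, in which the tool goes at most 41.7 mm and 7.16 degrees, less where a joint would pass 70% of its speed; a pose out of reach is approached as far as the arm can. A call with a gripper value outside its range is refused whole. The fingers move at their own pace and stop on an object; FORCE is the grip in N (left out, the last holds). Time passes only in rows, so rows that repeat a pose let the fingers close. It gives the time, the measured TCP pose, the force, the opening and the grip force at its end, in the units of the state.
- readout.read_state(): the state, without advancing time (a new reading comes with each control period).
- imaging.get_image(name): name is "scene" or "top"; returns the picture (420x560x3 uint8, blue, green, red); there is no depth.
- imaging.calibration(name): a dict with "intrinsics" (3x3 intrinsics, pixels), "R" (3x3) and "t" (3): a world point X has camera coordinates R X + t. Camera axes: x right, y down, z forward; pixel columns grow to the right and rows downward; lengths in m; the calibration is good to about 2 mm. A picture is of the moment at which its call begins. calibration takes no time and is no camera call.
- ctrl.finish_job(): hands the job in; it is judged then, once.
Trained networks look in the newest picture that a camera, given by its name, has taken for a name from the list of things; names that differ only in an ending like _2 or _b are one class to them, and where a whole thing is asked for, a point or a joint stands for the part that bears it (a point fixed in the world has none). Each returns a list of dicts, best first, with "conf" (0 to 1); they miss things now and then, are a little off and sometimes report something else, mostly with a low value. They report only what shows in the picture. A call takes as long as a camera call.
- models.look_for(camera, target): "centre" ([column, row] in pixels, amid what is visible of it).
The state is a dict: "t": time; "joint_positions": joint angles; "qd": joint speeds; "tau": joint torques, N m; "eef_pos": TCP position; "eef_rot": TCP orientation; "force": force on the tool from outside, world axes, zero at the start; "moment": the same for the moment, N m; "opening": finger opening in m; "grasp_force": force on a finger pad.
Only numpy, scipy, OpenCV 4.12 (cv2) and the standard library are available. Lean on these libraries where they do the work, as an engineer would, in place of code of your own. Each camera call takes 0.05 s, during which the arm holds its last target. There are 200 camera calls.

## Working session

There is one attempt and no reset: what is moved stays moved. The work goes in short steps, Python scripts to look and compute and a shell command to move; the robot and the scene stay as the last step left them, time stands still between calls to the robot, and variables do not carry over. Pictures are saved under pics/ and viewed, at most 10 in all, crops included, and the job is handed in when it is done.

```bash
mkdir -p pics
python3 - <<'E'
from station import readout, imaging, ctrl, models
import cv2,numpy as np
s=readout.read_state();print(s['eef_pos'],s['eef_rot'],s['t'],s['opening'],ctrl.grip_point_offset)
for n in ("scene","top"):
    cv2.imwrite(f"pics/{n}0.png",cv2.resize(imaging.get_image(n),(800,600),interpolation=cv2.INTER_CUBIC))
    c=imaging.calibration(n);print(n,c['intrinsics'].round(1).tolist(),(-c['R'].T@c['t']).round(3),c['R'].round(3).tolist())
    for k in ["guide","stop","swing","knob_top","square","heel","grip","corner","fence_face","dial"]:
        print(k,[(np.round(d['centre'],1).tolist(),round(d['conf'],2)) for d in models.look_for(n,k)[:2]])
E
```

```text
[0.22919623 0.58094862 0.23054453] [-3.14015584e+00 -3.16153393e-05  2.76581806e+00] 0.0 0.08582891747625267 0.0187
scene [[409.0, 0.0, 276.7], [0.0, 409.0, 209.0], [0.0, 0.0, 1.0]] [ 0.026 -0.99   0.54 ] [[0.808, -0.589, -0.014], [-0.299, -0.39, -0.871], [0.508, 0.708, -0.491]]
guide [([274.1, 205.2], 0.8), ([272.2, 186.4], 0.19)]
stop [([268.5, 201.0], 0.65)]
swing [([273.3, 186.3], 0.6)]
knob_top [([267.4, 190.3], 0.56)]
square []
heel [([261.9, 249.8], 0.56), ([268.2, 188.1], 0.22)]
grip [([265.5, 248.8], 0.97)]
corner [([276.5, 206.0], 0.63)]
fence_face [([270.4, 187.4], 0.55)]
dial [([273.3, 207.6], 0.94)]
top [[510.9, 0.0, 271.9], [0.0, 510.9, 206.6], [0.0, 0.0, 1.0]] [ 0.469 -0.352  1.086] [[0.01, -1.0, -0.016], [-0.999, -0.01, -0.038], [0.038, 0.016, -0.999]]
guide [([206.8, 170.7], 0.71), ([186.1, 154.4], 0.47)]
stop [([206.6, 176.0], 0.47), ([201.5, 175.5], 0.45)]
swing [([182.4, 152.4], 0.62)]
knob_top [([276.5, 236.3], 0.66), ([187.4, 156.5], 0.56)]
square [([278.3, 232.5], 0.92)]
heel [([275.8, 233.4], 0.66), ([181.8, 155.3], 0.36)]
grip [([279.9, 233.4], 0.61)]
corner [([207.1, 170.0], 0.78)]
fence_face [([188.2, 155.4], 0.37)]
dial [([207.5, 176.8], 0.96), ([330.2, 307.4], 0.61)]
```

View pics/top0.png

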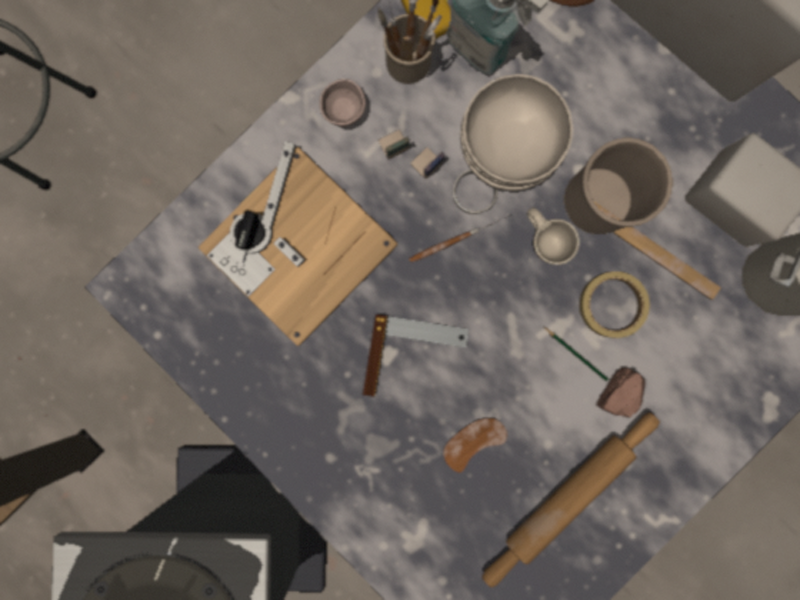

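View pics/scene0.png

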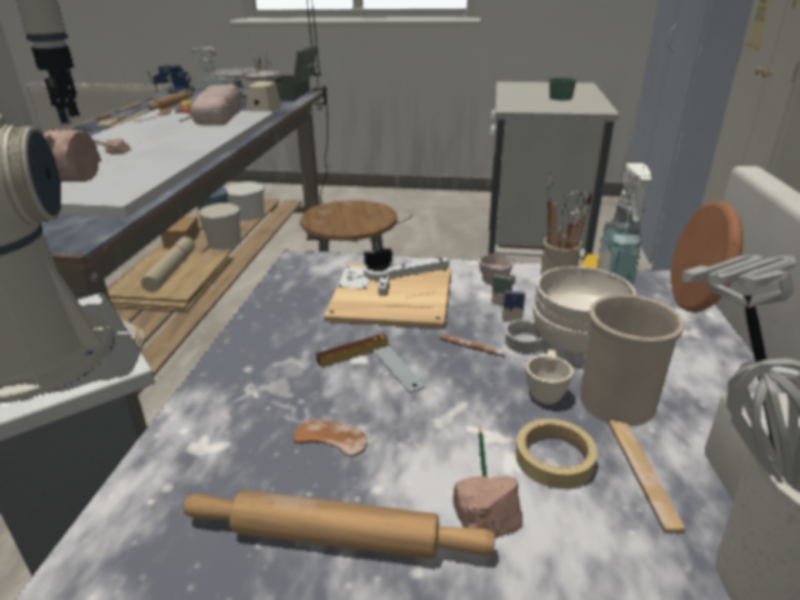

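The top view shows the guide with corners at about (203,250), (297,148), (395,243) and (297,344), and the knob near (248,230). The swing arm tip is at (291,146) and the stop at (289,250). The square has its heel at (380,316), stock end at (370,393) and blade end at (467,338). The scene view confirms this layout.

```bash
cat > h.py <<'E'
from station import readout, imaging, ctrl, models
import cv2,numpy as np
from scipy.optimize import least_squares
from scipy.ndimage import map_coordinates
from scipy.spatial.transform import Rotation as Ro
def proj(P,c):
    q=np.atleast_2d(P)@c['R'].T+c['t']; u=q@c['intrinsics'].T; return u[:,:2]/u[:,2:]
def back(px,z,c):
    d=c['R'].T@np.linalg.solve(c['intrinsics'],[*px,1]); o=-c['R'].T@c['t']; return o+d*(z-o[2])/d[2]
def pts(pose,L):
    x,y,a=pose; L=np.atleast_2d(L); C,S=np.cos(a),np.sin(a)
    return np.c_[x+C*L[:,0]-S*L[:,1],y+S*L[:,0]+C*L[:,1],L[:,2]]
def fit(img,c,segs,pose,w=5,free=(0,1,2),n=40,it=6):
    """segs: list of ((p,q)) local 3D edges (m). Snaps to the strongest gradient within w px."""
    im=cv2.GaussianBlur(img,(3,3),0).astype(float); pose=np.array(pose,float); free=list(free)
    for k in range(it):
        ww=max(1.5,w*(1-k/it)); off=np.arange(-ww-1,ww+1.01,.25); L=[];N=[];T=[]
        for p,q in segs:
            l=np.array(p)+np.linspace(.06,.94,n)[:,None]*(np.array(q)-np.array(p))
            u=proj(pts(pose,l),c); t=u[-1]-u[0]; m=np.array([-t[1],t[0]])/np.hypot(*t)
            for li,ui in zip(l,u):
                s=ui+off[:,None]*m
                pr=np.stack([map_coordinates(im[...,ch],[s[:,1],s[:,0]],order=1,mode='nearest') for ch in range(3)],1)
                g=np.abs(pr[4:]-pr[:-4]).sum(1); j=g.argmax()
                if g[j]>25: L.append(li);N.append(m);T.append(ui+off[j+2]*m)
        L,N,T=map(np.array,(L,N,T))
        def r(v):
            P=pose.copy();P[free]=v; return ((proj(pts(P,L),c)-T)*N).sum(1)
        s=least_squares(r,pose[free],loss='soft_l1',f_scale=.3,x_scale=[.01]*len(free)); pose[free]=s.x
    return pose,np.median(np.abs(r(s.x))),len(L)
def loop(P): return [(P[i],P[(i+1)%len(P)]) for i in range(len(P))]
mm=lambda *a:[np.array(p)/1000 for p in a]
BOARD=loop(mm((-45,-72,15),(165,-72,15),(165,140,15),(-45,140,15)))
a,b,d,e=mm((0,0,18),(120,0,18),(120,18,18),(0,18,18)); f,g,h,i=mm((28,18,3.5),(28,140,3.5),(0,140,3.5),(0,18,3.5))
SQ=[(a,b),(b,d),(e,a),(f,g),(g,h),(h,i)]
ARM=[tuple(mm((12,35,34),(12,142,34))),tuple(mm((26,35,34),(26,142,34))),tuple(mm((12,142,34),(26,142,34)))]
STOP=loop(mm((36,12,33),(84,12,33),(84,26,33),(36,26,33)))
def move(target,yaw,half=True):
    """tool-frame shift in 30mm units and rotation vector from measured pose to TCP target, tool down, tool y axis at world angle yaw (mod pi)"""
    s=readout.read_state(); R0=Ro.from_euler('xyz',s['eef_rot']); best=None
    for k in (0,np.pi):
        A=yaw+k; y=np.array([np.cos(A),np.sin(A),0]); z=np.array([0,0,-1.]); R=Ro.from_matrix(np.c_[np.cross(y,z),y,z])
        v=(R0.inv()*R).as_rotvec()
        if best is None or np.linalg.norm(v)<np.linalg.norm(best): best=v
    return (R0.inv().apply(np.array(target)-s['eef_pos'])/.03).round(3),best.round(4)
E
cat > m.py <<'E'
from h import *
img=imaging.get_image("top");c=imaging.calibration("top")
P=[back(np.array(p)*.7,.015,c) for p in ((203,250),(297,344))]; d=P[1]-P[0]; A=np.arctan2(d[1],d[0])
o=P[0]-pts((0,0,A),[-.045,-.072,0])[0]
G,r,n=fit(img,c,BOARD,(o[0],o[1],A)); print('guide',G.round(4),r,n)
h0=back(np.array((376,315))*.7,.018,c); h1=back(np.array((366,393))*.7,.018,c)
S,r,n=fit(img,c,SQ,(h0[0],h0[1],np.arctan2(*(h1-h0)[1::-1]))); print('square',S.round(4),r,n,'rel deg',np.degrees(S[2]-G[2]))
pv=G[:2]; tip=back(np.array((291,146))*.7,.034,c)
ang=np.arctan2(tip[1]-pv[1],tip[0]-pv[0])-np.arctan2(142,19)
W,r,n2=fit(img,c,ARM,(*pv,ang),free=(2,),w=4); print('arm',W[2]-G[2],r,n2)
W2,r,n2=fit(img,c,STOP,G,w=3); print('stop',W2.round(4),r)
np.savez('p.npz',G=G,S=S,th=W[2]-G[2])
v=img.copy()
for segs,p in((BOARD,G),(SQ,S),(ARM,W),(STOP,G)):
    for s in segs:
        u=proj(pts(p,np.array(s)),c)
        cv2.line(v,*[tuple(int(round(x*16)) for x in q) for q in u],(0,0,255),1,cv2.LINE_AA,4)
cv2.imwrite('pics/fit0.png',cv2.resize(v[95:285,130:340],(800,724),interpolation=cv2.INTER_CUBIC)[:600])
cv2.imwrite('pics/fit0.png',cv2.resize(v[95:285,130:340],(663,600),interpolation=cv2.INTER_CUBIC))
yk=G[2]+W[2]-G[2]
print('knob move', *[move((pv[0],pv[1],z),yk) for z in (.12,.046)])
E
python3 m.py
```

```text
guide [ 0.6017 -0.1323 -2.3459] 0.6663696396260705 147
square [ 0.4837 -0.3155  2.9903] 0.2814254434102535 209 rel deg 305.7420267569162
arm 0.42303619509926005 1.1830279434320874 116
stop [ 0.5908 -0.1336 -2.2177] 0.820767846352106
knob move (array([-20.277, -17.573,   3.71 ]), array([-0.    , -0.    , -0.0237])) (array([-20.277, -17.573,   6.176]), array([-0.    , -0.    , -0.0237]))
```

View pics/fit0.png

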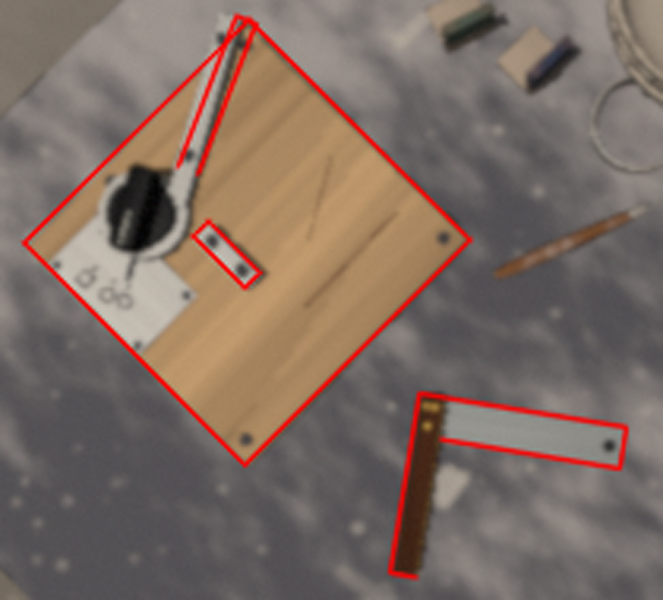

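The board, stop and square outlines fit well. The arm outline is off: the real arm leans about 5° more, so it sits near the hexagon notch. I'll rescan the arm angle while starting the transit.

```bash
python3 -m jog '-20.28 -17.57 0 0 0 0 85;-20.28 -17.57 0 0 0 0 85;-20.28 -17.57 0 0 0 0 85;-20.28 -17.57 0 0 0 0 85;-20.28 -17.57 0 0 0 0 85;-20.28 -17.57 0 0 0 0 85'
python3 - <<'E'
from h import *
p=np.load('p.npz');G=p['G'];c=imaging.calibration('top');img=imaging.get_image('top')
im=cv2.GaussianBlur(img,(3,3),0).astype(float);res=[]
for th in np.arange(.15,.62,.01):
    t=0
    for s in ARM[:2]:
        l=np.array(s[0])+np.linspace(0,1,80)[:,None]*(np.array(s[1])-s[0]);u=proj(pts((G[0],G[1],G[2]+th),l),c)
        d=u[-1]-u[0];m=np.array([-d[1],d[0]])/np.hypot(*d)
        f=lambda o:np.stack([map_coordinates(im[...,k],[(u+o*m)[:,1],(u+o*m)[:,0]],order=1) for k in range(3)],1)
        t+=np.abs((f(1)-f(-1)).mean(0)).sum()
    res.append((round(t,1),round(th,3)))
print(sorted(res)[::-1][:8])
E
```

```text
t: 1.65
eef_pos: [0.3455, 0.3581, 0.2315]
eef_rot: [3.141, 0.0, 2.766]
force: [1.6, 0.5, -0.0]
opening: 0.0846
grasp_force: 0.0
[(np.float64(198.5), np.float64(0.5)), (np.float64(196.2), np.float64(0.51)), (np.float64(170.7), np.float64(0.49)), (np.float64(167.6), np.float64(0.52)), (np.float64(126.8), np.float64(0.53)), (np.float64(120.9), np.float64(0.48)), (np.float64(118.3), np.float64(0.39)), (np.float64(115.9), np.float64(0.38))]
```

Run:
```python
from h import *
G=np.load('p.npz')['G']
print(move((G[0],G[1],.12),G[2]+.505),move((G[0],G[1],.046),G[2]+.505))
```

```text
(array([-13.8  , -11.892,   3.778]), array([-0.0034,  0.0023, -0.1065])) (array([-13.794, -11.884,   6.245]), array([-0.0034,  0.0023, -0.1065]))
```

```bash
python3 -m jog '-13.8 -11.89 0 0 0 -.106 60;-13.8 -11.89 0 0 0 -.106 60;-13.8 -11.89 0 0 0 -.106 60;-13.8 -11.89 0 0 0 -.106 60;-13.8 -11.89 0 0 0 -.106 60;-13.8 -11.89 0 0 0 -.106 60;-13.8 -11.89 0 0 0 -.106 60;-13.8 -11.89 0 0 0 -.106 60;-13.8 -11.89 0 0 0 -.106 60;-13.8 -11.89 0 0 0 -.106 60;-13.8 -11.89 0 0 0 -.106 60;-13.8 -11.89 0 0 0 -.106 60'
python3 -m jog '0 0 3.8 0 0 0 60;0 0 3.8 0 0 0 60;0 0 3.8 0 0 0 60;0 0 3.8 0 0 0 60;0 0 3.8 0 0 0 60'
python3 - <<'E'
from h import *
G=np.load('p.npz')['G']
print(move((G[0],G[1],.046),G[2]+.505))
cv2.imwrite('pics/k1.png',cv2.resize(imaging.get_image('top')[95:245,130:330],(800,600),interpolation=cv2.INTER_CUBIC))
E
```

```text
t: 2.7
eef_pos: [0.5779, -0.0842, 0.2314]
eef_rot: [3.141, 0.0, 2.871]
force: [0.8, 0.3, -0.6]
opening: 0.0602
grasp_force: 0.0
t: 3.12
eef_pos: [0.5763, -0.0819, 0.1164]
eef_rot: [-3.141, -0.003, 2.872]
force: [-0.1, 0.1, 0.4]
opening: 0.0598
grasp_force: 0.0
(array([-1.274, -1.39 ,  2.342]), array([-0.0004, -0.0034,  0.0003]))
```

View pics/k1.png

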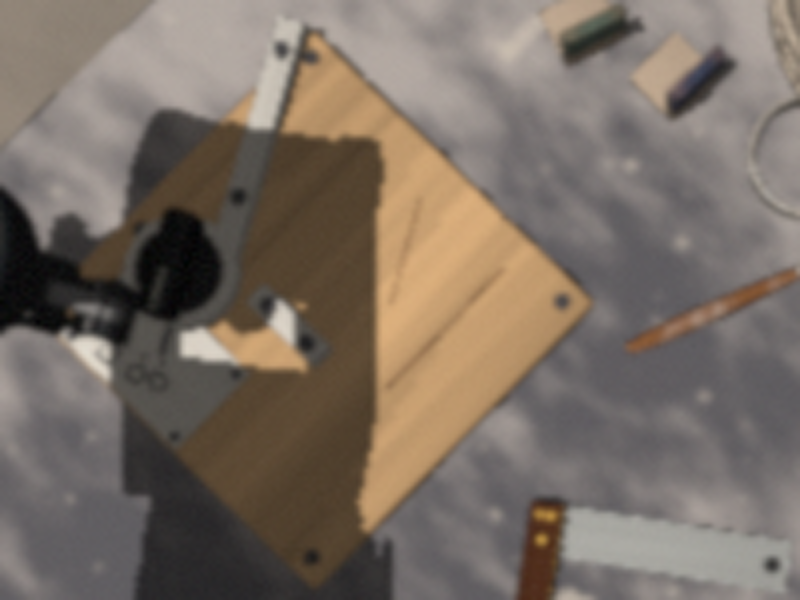

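The gripper is still short of the knob, left of it at about (90,310). The black skirt disc at (178,262) matches the fitted pivot, so I continue.

```bash
python3 -m jog '-1.274 -1.39 0 0 0 0 60;-1.274 -1.39 0 0 0 0 60;-1.274 -1.39 0 0 0 0 60;-1.274 -1.39 1.2 0 0 0 60;-1.274 -1.39 2.34 0 0 0 60;-1.274 -1.39 2.34 0 0 0 60;-1.274 -1.39 2.34 0 0 0 60;-1.274 -1.39 2.34 0 0 0 60'
python3 -m jog '0 0 0 0 0 0 10;0 0 0 0 0 0 10;0 0 0 0 0 0 10;0 0 0 0 0 0 10;0 0 0 0 0 0 10;0 0 0 0 0 0 10;0 0 0 0 0 0 10;0 0 0 0 0 0 10' 60
python3 - <<'E'
from h import *
G=np.load('p.npz')['G']
print(move((G[0],G[1],.046),G[2]))
E
```

```text
t: 3.83
eef_pos: [0.6044, -0.1324, 0.0495]
eef_rot: [3.141, 0.003, 2.872]
force: [-0.6, 0.1, -0.3]
opening: 0.0601
grasp_force: 0.0
t: 4.5
eef_pos: [0.6036, -0.1331, 0.0488]
eef_rot: [-3.141, 0.002, 2.873]
force: [-3.1, -2.3, 9.5]
opening: 0.0165
grasp_force: 59.9
(array([0.069, 0.011, 0.092]), array([-3.000e-04,  2.000e-03,  5.065e-01]))
```

```bash
python3 -m jog '0 0 0 0 0 .06 10;0 0 0 0 0 .12 10;0 0 0 0 0 .18 10;0 0 0 0 0 .24 10;0 0 0 0 0 .30 10;0 0 0 0 0 .36 10;0 0 0 0 0 .42 10;0 0 0 0 0 .48 10;0 0 0 0 0 .51 10;0 0 0 0 0 .51 10;0 0 0 0 0 .51 10;0 0 0 0 0 .51 10'
python3 -m jog '0 0 0 0 0 0 50;0 0 0 0 0 0 50;0 0 0 0 0 0 50;0 0 0 0 0 0 50;0 0 0 0 0 0 50;0 0 -2 0 0 0 50;0 0 -4 0 0 0 50;0 0 -5 0 0 0 50;0 0 -5 0 0 0 50;0 0 -5 0 0 0 50;0 0 -5 0 0 0 50'
python3 - <<'E'
from h import *
p=np.load('p.npz');S=p['S'];g=pts(S,[.084,.009,0])[0]
# stock runs along square x; fingers close along square y
print(g,move((g[0],g[1],.19),S[2]+np.pi/2))
E
```

```text
t: 5.5
eef_pos: [0.6028, -0.1346, 0.0487]
eef_rot: [-3.14, 0.002, 2.363]
force: [-7.1, -10.6, 11.9]
opening: 0.0167
grasp_force: 60.0
t: 6.42
eef_pos: [0.604, -0.1325, 0.1989]
eef_rot: [3.14, 0.003, 2.362]
force: [0.2, -0.4, -1.1]
opening: 0.0502
grasp_force: 0.0
[ 0.39927004 -0.31176162  0.        ] (array([ 0.653, -9.048,  0.277]), array([ 0.001 ,  0.0035, -0.6283]))
```

```bash
python3 -m jog '.65 -9.05 0 0 0 -.628 60;.65 -9.05 0 0 0 -.628 60;.65 -9.05 0 0 0 -.628 60;.65 -9.05 0 0 0 -.628 60;.65 -9.05 0 0 0 -.628 60;.65 -9.05 0 0 0 -.628 60;.65 -9.05 0 0 0 -.628 60;.65 -9.05 0 0 0 -.628 60;.65 -9.05 0 0 0 -.628 60;.65 -9.05 0 0 0 -.628 60;.65 -9.05 0 0 0 -.628 60;.65 -9.05 0 0 0 -.628 60'
python3 - <<'E'
from h import *
p=np.load('p.npz');S=p['S'];G=p['G'];g=pts(S,[.084,.009,0])[0]
print(readout.read_state()['joint_positions'],readout.read_state()['eef_pos'])
print(g,move((g[0],g[1],.005),S[2]+np.pi/2))
img=imaging.get_image('top');c=imaging.calibration('top')
print('arm',[ (round(W[2]-G[2],4),round(r,2),n) for W,r,n in [fit(img,c,ARM,(*G[:2],G[2]+t),free=(2,),w=3) for t in (-.02,.05)]])
cv2.imwrite('pics/k2.png',cv2.resize(img[95:275,130:340],(700,600),interpolation=cv2.INTER_CUBIC))
E
```

```text
t: 7.42
eef_pos: [0.3989, -0.311, 0.1966]
eef_rot: [3.141, -0.0, 2.991]
force: [0.8, -0.1, 1.1]
opening: 0.0595
grasp_force: 0.0
[-6.65253602e-01  2.07498816e-01  1.91932674e+00  2.33094700e-04
  1.01545285e+00 -2.08582628e+00] [ 0.39888056 -0.31095191  0.19662618]
[ 0.39927004 -0.31176162  0.        ] (array([-0.02 , -0.028,  6.388]), array([ 0.0005, -0.0005,  0.001 ]))
arm [(np.float64(-0.0096), np.float64(0.5), 115), (np.float64(-0.0096), np.float64(0.5), 115)]
```

View pics/k2.png

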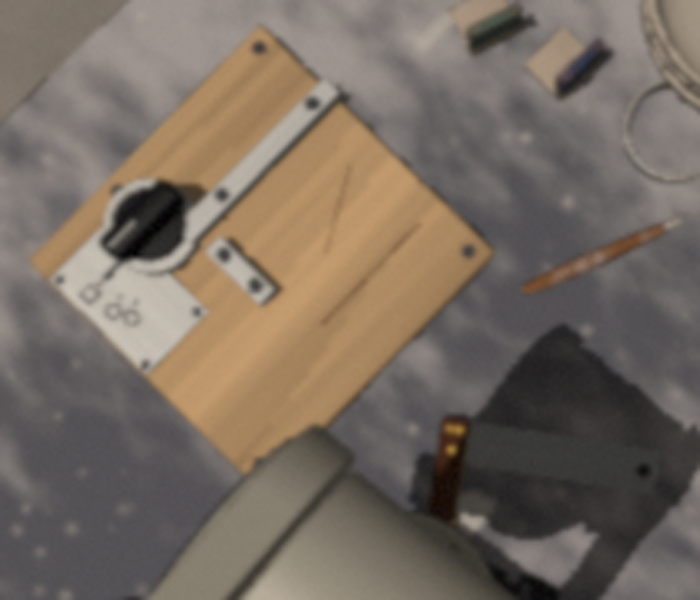

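The pointer is at the square symbol (92,293) and the arm fit reads -0.01 rad, so it is in the notch; the square is untouched. The last joint sits near its limit, so I take the half-turned grasp.

```bash
python3 -m jog '0 0 0 0 0 1.5 50;0 0 0 0 0 1.5 50;0 0 0 0 0 1.5 50;0 0 0 0 0 1.5 50;0 0 0 0 0 1.5 50;0 0 0 0 0 1.5 50;0 0 0 0 0 1.5 50;0 0 0 0 0 1.5 50;0 0 0 0 0 1.5 50;0 0 0 0 0 1.5 50;0 0 0 0 0 1.5 50;0 0 0 0 0 1.5 50'
python3 -m jog '0 0 0 0 0 1.5 50;0 0 0 0 0 1.5 50;0 0 0 0 0 1.5 50;0 0 0 0 0 1.5 50;0 0 0 0 0 1.5 50;0 0 0 0 0 1.5 50;0 0 0 0 0 1.5 50;0 0 0 0 0 1.5 50;0 0 0 0 0 1.5 50;0 0 0 0 0 1.5 50;0 0 0 0 0 1.5 50;0 0 0 0 0 1.5 50'
python3 -m jog '0 0 0 0 0 .14 50;0 0 0 0 0 .14 50;0 0 0 0 0 .14 50'
python3 - <<'E'
from h import *
p=np.load('p.npz');S=p['S'];g=pts(S,[.084,.009,0])[0]
print(move((g[0],g[1],.005),S[2]+np.pi/2),readout.read_state()['joint_positions'][5])
E
```

```text
t: 8.47
eef_pos: [0.3988, -0.3112, 0.197]
eef_rot: [-3.142, -0.0, 1.485]
force: [-0.5, -0.7, -0.5]
opening: 0.0498
grasp_force: 0.0
t: 9.47
eef_pos: [0.3988, -0.3112, 0.197]
eef_rot: [-3.142, -0.0, -0.015]
force: [0.3, 0.4, 0.4]
opening: 0.0497
grasp_force: 0.0
t: 9.72
eef_pos: [0.3986, -0.3113, 0.197]
eef_rot: [-3.142, 0.0, -0.147]
force: [-0.3, -0.2, 0.1]
opening: 0.05
grasp_force: 0.0
(array([0.023, 0.011, 6.401]), array([-0.0001,  0.    ,  0.0047])) 1.0513783605787932
```

```bash
python3 -m jog '.02 .01 1.3 0 0 .005 50;.02 .01 2.6 0 0 .005 50;.02 .01 3.9 0 0 .005 50;.02 .01 5 0 0 .005 50;.02 .01 5.7 0 0 .005 50;.02 .01 6.2 0 0 .005 50;.02 .01 6.4 0 0 .005 50;.02 .01 6.4 0 0 .005 50'
python3 -m jog '0 0 0 0 0 0 8;0 0 0 0 0 0 8;0 0 0 0 0 0 8;0 0 0 0 0 0 8;0 0 0 0 0 0 8;0 0 0 0 0 0 8;0 0 0 0 0 0 8' 40
python3 -m jog '0 0 -.5 0 0 0 8;0 0 -1 0 0 0 8;0 0 -1.5 0 0 0 8;0 0 -2 0 0 0 8;0 0 -2 0 0 0 8'
python3 - <<'E'
from h import *
p=np.load('p.npz');S=p['S'];G=p['G']; s=readout.read_state(); a=s['eef_rot'][2]
# TCP in home square pose, 12 mm back off both faces
for off,z in ((.025,.070),(.012,.036),(.006,.022)):
    t=pts(G,[.026+off+.084,.026+off+.009,z])[0]; print(t.round(4),move(t,G[2]+np.pi/2))
print(s['joint_positions'])
cv2.imwrite('pics/g1.png',cv2.resize(imaging.get_image('top')[95:275,130:340],(700,600),interpolation=cv2.INTER_CUBIC))
E
```

```text
t: 10.38
eef_pos: [0.3982, -0.3114, 0.0038]
eef_rot: [-3.14, 0.002, -0.152]
force: [-0.5, 0.3, 0.8]
opening: 0.0501
grasp_force: 0.0
t: 10.97
eef_pos: [0.3996, -0.3128, 0.0064]
eef_rot: [3.14, -0.002, -0.155]
force: [-0.6, 0.8, 7.4]
opening: 0.0166
grasp_force: 40.0
t: 11.38
eef_pos: [0.4001, -0.3133, 0.0679]
eef_rot: [3.139, -0.004, -0.155]
force: [0.5, -1.0, -1.9]
opening: 0.0165
grasp_force: 39.4
[ 0.5501 -0.2707  0.07  ] (array([ 4.72 , -2.175, -0.055]), array([ 0.0041, -0.0026, -0.9506]))
[ 0.5499 -0.2523  0.036 ] (array([ 4.615, -2.782,  1.076]), array([ 0.0041, -0.0026, -0.9506]))
[ 0.5498 -0.2438  0.022 ] (array([ 4.567, -3.062,  1.542]), array([ 0.0041, -0.0026, -0.9506]))
[-6.67220223e-01  3.98000822e-01  2.01264867e+00 -3.93201494e-05
  7.26287768e-01  1.05852127e+00]
```

View pics/g1.png

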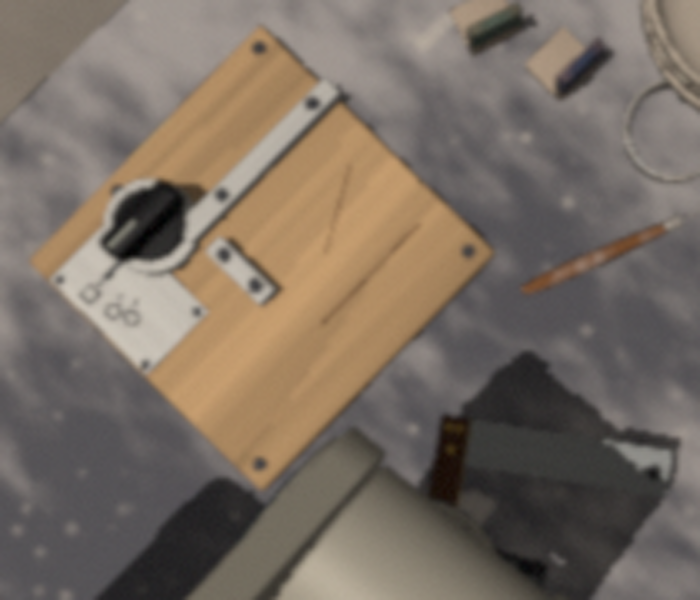

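The square is lifted level, with heel at about (453,425), and nothing else has moved. Carry it over the corner.

```bash
python3 -m jog '.6 -.28 -.3 0 0 -.12 8;1.2 -.55 -.3 0 0 -.24 8;1.8 -.83 -.3 0 0 -.36 8;2.4 -1.1 -.3 0 0 -.48 8;3 -1.38 -.3 0 0 -.6 8;3.6 -1.65 -.2 0 0 -.72 8;4.2 -1.93 -.1 0 0 -.84 8;4.72 -2.175 -.06 0 0 -.95 8;4.72 -2.175 -.06 0 0 -.95 8;4.72 -2.175 -.06 0 0 -.95 8;4.72 -2.175 -.06 0 0 -.95 8'
cat > sq.py <<'E'
from h import *
import sys
p=np.load('p.npz');G=p['G'];s=readout.read_state();img=imaging.get_image('top');c=imaging.calibration('top')
zb=float(sys.argv[1]);off=float(sys.argv[2])
SZ=[(a+[0,0,zb],b+[0,0,zb]) for a,b in SQ]
S,r,n=fit(img,c,SZ,(*pts(G,[.026+off,.026+off,0])[0][:2],G[2]),w=4)
d=S[:2]-G[:2];C,Sn=np.cos(G[2]),np.sin(G[2])
print('heel in corner frame mm',((C*d[0]+Sn*d[1]-.026)*1e3).round(2),((-Sn*d[0]+C*d[1]-.026)*1e3).round(2),'deg',np.degrees(S[2]-G[2]).round(2),r,n)
W,r,n=fit(img,c,ARM,G,free=(2,),w=3);print('arm',W[2]-G[2],r,n)
e=s['eef_pos'];d=e[:2]-G[:2];print('tcp guide',((C*d[0]+Sn*d[1])*1e3).round(1),((-Sn*d[0]+C*d[1])*1e3).round(1),e[2].round(4),'yaw err',((s['eef_rot'][2]-G[2]-np.pi/2+np.pi/2)%np.pi-np.pi/2).round(4),s['force'])
cv2.imwrite(f'pics/{sys.argv[3]}.png',cv2.resize(img[95:275,130:340],(700,600),interpolation=cv2.INTER_CUBIC))
E
python3 sq.py .064 .025 h1
```

```text
t: 12.35
eef_pos: [0.5476, -0.2693, 0.0659]
eef_rot: [-3.14, 0.001, 0.793]
force: [-0.3, 0.6, -1.3]
opening: 0.0168
grasp_force: 39.4
heel in corner frame mm 19.88 27.72 deg -3.35 0.46270050622930714 91
arm -0.007544639543393128 1.0021056594938895 55
tcp guide 135.8 57.2 0.0659 yaw err 1.5681 [-0.2823787   0.62323274 -1.34991423]
```

View pics/h1.png

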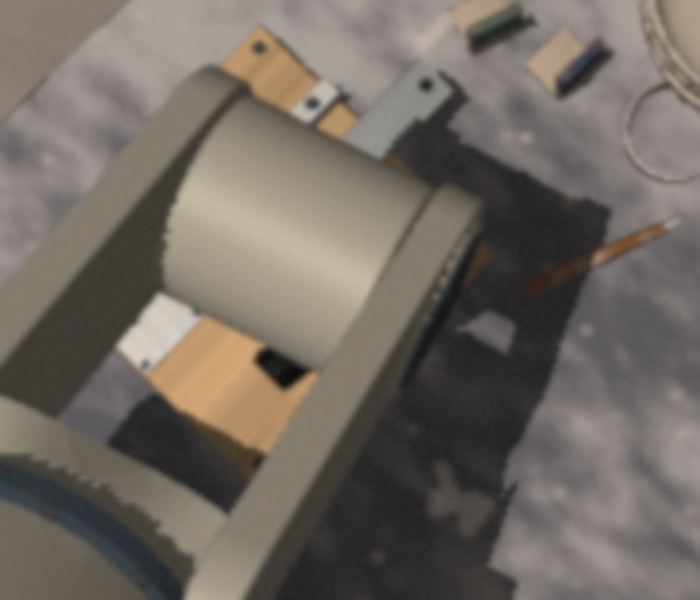

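The robot's arm hides most of the square, with only the blade tip visible at (430,85), so that fit isn't reliable. I continue by kinematics and force, lowering with about 22 mm clearance from both faces.

```bash
python3 -m jog '0 0 .3 0 0 0 8;0 0 .6 0 0 0 8;0 0 .9 0 0 0 8;0 0 1.2 0 0 0 8;0 0 1.2 0 0 0 8;0 0 1.3 0 0 0 8;0 0 1.3 0 0 0 8'
python3 -m jog '0 0 .06 0 0 0 8;0 0 .1 0 0 0 8;0 0 .13 0 0 0 8;0 0 .13 0 0 0 8'
python3 -m jog '0 0 .05 0 0 0 8;0 0 .08 0 0 0 8;0 0 .08 0 0 0 8'
python3 - <<'E'
from h import *
G=np.load('p.npz')['G']
for o in (.022,.004,0): print(move(pts(G,[.11+o,.035+o,.0214])[0],G[2]+np.pi/2))
E
```

```text
t: 12.98
eef_pos: [0.5485, -0.2695, 0.0273]
eef_rot: [-3.141, 0.0, 0.795]
force: [0.3, 0.5, -1.4]
opening: 0.0167
grasp_force: 39.4
t: 13.32
eef_pos: [0.5488, -0.2696, 0.024]
eef_rot: [3.141, -0.0, 0.795]
force: [-0.3, 0.9, -1.9]
opening: 0.0167
grasp_force: 39.4
t: 13.57
eef_pos: [0.5488, -0.2696, 0.0216]
eef_rot: [3.141, -0.0, 0.795]
force: [-0.4, -0.3, -0.9]
opening: 0.0168
grasp_force: 39.5
(array([ 0.104, -0.044,  0.005]), array([ 0.0002, -0.0001, -0.0009]))
(array([ 0.704, -0.644,  0.005]), array([ 0.0002, -0.0001, -0.0009]))
(array([ 0.837, -0.778,  0.005]), array([ 0.0002, -0.0001, -0.0009]))
```

```bash
python3 -m jog '0 0 .03 0 0 0 8;0 0 .05 0 0 0 8;0 0 .05 0 0 0 8'
python3 -m jog '0 0 .03 0 0 0 8;0 0 .05 0 0 0 8;0 0 .05 0 0 0 8'
```

```text
t: 13.82
eef_pos: [0.5489, -0.2697, 0.0214]
eef_rot: [3.141, -0.0, 0.795]
force: [-5.1, 0.8, 13.3]
opening: 0.0171
grasp_force: 41.2
t: 14.07
eef_pos: [0.5489, -0.2697, 0.0214]
eef_rot: [3.141, -0.0, 0.795]
force: [-9.9, 4.8, 29.8]
opening: 0.0168
grasp_force: 43.2
```

```bash
python3 -m jog '0 0 -.08 0 0 0 8;0 0 -.08 0 0 0 8;.1 -.1 -.08 0 0 0 8;.25 -.25 -.08 0 0 0 8;.4 -.4 -.08 0 0 0 8;.55 -.55 -.08 0 0 0 8;.6 -.6 -.08 0 0 0 8;.6 -.6 -.08 0 0 0 8'
cat > f.py <<'E'
from h import *
p=np.load('p.npz');G=p['G'];s=readout.read_state()
M=np.array([[np.cos(G[2]),np.sin(G[2])],[-np.sin(G[2]),np.cos(G[2])]])
print('tcp-home mm',((M@(s['eef_pos'][:2]-G[:2])-[.11,.035])*1e3).round(2),s['eef_pos'][2].round(4),'F guide',(M@s['force'][:2]).round(2),s['force'][2].round(2),'yaw',(s['eef_rot'][2]-G[2]-np.pi).round(4),'mom',s['moment'].round(2))
E
python3 f.py
```

```text
t: 14.73
eef_pos: [0.5494, -0.2436, 0.0215]
eef_rot: [3.14, -0.001, 0.795]
force: [0.6, 0.6, 7.2]
opening: 0.0167
grasp_force: 40.5
tcp-home mm [6.14 5.49] 0.0215 F guide [-0.85  0.  ] 7.16 yaw -0.0006 mom [ 0.07 -0.12 -0.1 ]
```

```bash
python3 -m jog '.05 -.05 0 0 0 0 8;.1 -.1 0 0 0 0 8;.1 -.1 0 0 0 0 8'; python3 f.py
python3 -m jog '0 -.03 0 0 0 0 8;0 -.06 0 0 0 0 8;0 -.06 0 0 0 0 8'; python3 f.py
```

```text
t: 14.98
eef_pos: [0.5494, -0.2397, 0.0215]
eef_rot: [3.14, -0.001, 0.795]
force: [1.7, -1.8, 7.3]
opening: 0.0166
grasp_force: 40.4
tcp-home mm [3.41 2.83] 0.0215 F guide [0.11 2.43] 7.29 yaw -0.0006 mom [-0.27 -0.1  -0.1 ]
t: 15.23
eef_pos: [0.5483, -0.2386, 0.0215]
eef_rot: [3.139, -0.001, 0.795]
force: [2.9, -1.8, 6.0]
opening: 0.0168
grasp_force: 40.3
tcp-home mm [3.34 1.31] 0.0215 F guide [-0.77  3.29] 5.96 yaw -0.0009 mom [-0.26 -0.47 -0.06]
```

```bash
python3 -m jog '0 -.03 0 0 0 0 8;0 -.03 0 0 0 0 8;0 -.03 0 0 0 0 8'; python3 f.py
python3 -m jog '0 -.03 0 0 0 0 8;0 -.03 0 0 0 0 8;0 -.03 0 0 0 0 8'; python3 f.py
```

```text
t: 15.48
eef_pos: [0.5477, -0.2381, 0.0215]
eef_rot: [3.139, -0.001, 0.795]
force: [3.0, -1.5, 5.9]
opening: 0.0167
grasp_force: 40.3
tcp-home mm [3.39 0.44] 0.0215 F guide [-1.08  3.2 ] 5.94 yaw -0.0009 mom [-0.3  -0.46 -0.11]
t: 15.73
eef_pos: [0.5473, -0.2377, 0.0215]
eef_rot: [3.139, -0.001, 0.795]
force: [4.5, -2.8, 4.0]
opening: 0.0167
grasp_force: 40.2
tcp-home mm [ 3.43 -0.11] 0.0215 F guide [-1.14  5.18] 3.98 yaw -0.001 mom [-0.47 -0.69 -0.13]
```

```bash
python3 -m jog '0 -.03 0 0 0 0 8;0 -.03 0 0 0 0 8;0 -.03 0 0 0 0 8'; python3 f.py
python3 -m jog '.03 0 0 0 0 0 8;.06 0 0 0 0 0 8;.06 0 0 0 0 0 8;.06 0 0 0 0 0 8'; python3 f.py
python3 -m jog '.03 0 0 0 0 0 8;.03 0 0 0 0 0 8;.03 0 0 0 0 0 8'; python3 f.py
```

```text
t: 15.98
eef_pos: [0.5472, -0.2376, 0.0215]
eef_rot: [3.137, -0.001, 0.794]
force: [5.5, -6.4, 2.1]
opening: 0.017
grasp_force: 39.9
tcp-home mm [ 3.45 -0.23] 0.0215 F guide [0.68 8.41] 2.13 yaw -0.0012 mom [-0.91 -0.92 -0.24]
t: 16.32
eef_pos: [0.5477, -0.2371, 0.0215]
eef_rot: [3.138, 0.0, 0.795]
force: [2.6, -10.9, 3.1]
opening: 0.0167
grasp_force: 40.1
tcp-home mm [ 2.7  -0.23] 0.0215 F guide [6.   9.45] 3.14 yaw -0.0006 mom [-1.79 -0.28 -0.22]
t: 16.57
eef_pos: [0.5482, -0.2366, 0.0215]
eef_rot: [3.138, 0.0, 0.795]
force: [1.3, -12.0, 4.0]
opening: 0.0167
grasp_force: 40.1
tcp-home mm [ 1.99 -0.2 ] 0.0215 F guide [7.67 9.38] 3.96 yaw -0.0007 mom [-1.92 -0.26 -0.25]
```

```bash
cat > v.py <<'E'
from h import *
import sys
G=np.load('p.npz')['G'];c=imaging.calibration('top');img=imaging.get_image('top')
q=np.array([.019,.125,.034]);A=[tuple(mm((12,110,34),(12,142,34))),tuple(mm((26,110,34),(26,142,34))),ARM[2]]
W,r,n=fit(img,c,A,G,free=(2,),w=2.5);print('arm tip th',(W[2]-G[2]).round(4),r,n)
u=proj(pts(G,mm((60,140,20))),c)[0].astype(int);x0,y0=u[0]-50,u[1]-40
cv2.imwrite(f'pics/{sys.argv[1]}.png',cv2.resize(img[y0:y0+75,x0:x0+100],(800,600),interpolation=cv2.INTER_CUBIC));print(x0,y0)
E
python3 v.py a1
```

```text
arm tip th -0.0055 0.2536261940626813 114
193 95
```

View pics/a1.png

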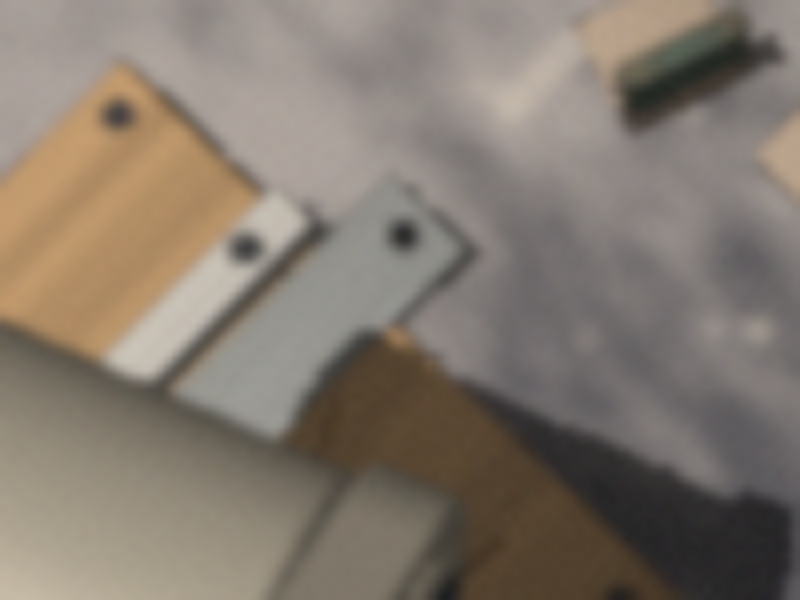

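The arm tip at (245,245) is still in its notch. A 1–2 mm sliver of board shows between the arm and the blade, so the Fx reading is friction. I'll ease the stop pressure and keep closing.

```bash
python3 -m jog '0 .02 -.01 0 0 0 8;0 .02 -.01 0 0 0 8'; python3 f.py
python3 -m jog '.02 0 0 0 0 0 8;.03 0 0 0 0 0 8;.03 0 0 0 0 0 8'; python3 f.py
python3 -m jog '.02 0 0 0 0 0 8;.02 0 0 0 0 0 8;.02 0 0 0 0 0 8'; python3 f.py; python3 v.py a2
```

```text
t: 16.78
eef_pos: [0.5483, -0.2366, 0.0215]
eef_rot: [3.139, 0.0, 0.795]
force: [2.0, -9.3, 1.5]
opening: 0.0169
grasp_force: 40.0
tcp-home mm [ 1.92 -0.18] 0.0215 F guide [5.29 7.92] 1.49 yaw -0.0008 mom [-1.65 -0.25 -0.21]
t: 17.03
eef_pos: [0.5489, -0.236, 0.0215]
eef_rot: [3.139, 0.0, 0.795]
force: [0.9, -11.0, 2.6]
opening: 0.0165
grasp_force: 40.0
tcp-home mm [ 1.08 -0.19] 0.0215 F guide [7.21 8.39] 2.55 yaw -0.0006 mom [-1.7  -0.24 -0.19]
t: 17.28
eef_pos: [0.5493, -0.2356, 0.0215]
eef_rot: [3.139, 0.0, 0.795]
force: [1.1, -10.4, 2.0]
opening: 0.0172
grasp_force: 40.0
tcp-home mm [ 0.47 -0.15] 0.0215 F guide [6.66 8.06] 2.03 yaw -0.0006 mom [-1.71 -0.21 -0.24]
arm tip th -0.0045 0.501668388307306 113
193 95
```

```bash
python3 -m jog '0 .03 0 0 0 0 8;0 .03 0 0 0 0 8'; python3 f.py
python3 -m jog '.02 0 0 0 0 0 8;.02 0 0 0 0 0 8;.02 0 0 0 0 0 8'; python3 f.py; 
python3 -m jog '.02 0 0 0 0 0 8;.02 0 0 0 0 0 8;.02 0 0 0 0 0 8'; python3 f.py; python3 v.py a3
```

```text
t: 17.5
eef_pos: [0.5493, -0.2356, 0.0215]
eef_rot: [3.141, 0.001, 0.795]
force: [-0.8, -7.4, 5.3]
opening: 0.0167
grasp_force: 40.4
tcp-home mm [ 0.49 -0.14] 0.0215 F guide [5.83 4.65] 5.28 yaw -0.0009 mom [-1.15  0.02 -0.17]
t: 17.75
eef_pos: [0.5495, -0.2354, 0.0215]
eef_rot: [3.14, 0.001, 0.795]
force: [-1.8, -9.3, 5.3]
opening: 0.0168
grasp_force: 40.4
tcp-home mm [ 0.24 -0.1 ] 0.0215 F guide [7.91 5.26] 5.32 yaw -0.0006 mom [-1.51  0.25 -0.18]
t: 18.0
eef_pos: [0.5495, -0.2353, 0.0214]
eef_rot: [3.141, 0.002, 0.795]
force: [-3.7, -11.2, 7.4]
opening: 0.0164
grasp_force: 40.5
tcp-home mm [ 0.15 -0.15] 0.0214 F guide [10.59  5.17] 7.37 yaw -0.0005 mom [-1.92  0.5  -0.25]
arm tip th -0.0016 0.4950733709020645 112
193 95
```

```bash
python3 -m jog '0 -.01 -.02 0 0 0 8;0 -.01 -.02 0 0 0 8;0 -.01 -.02 0 0 0 8;0 -.01 -.02 0 0 0 8;0 -.01 -.02 0 0 0 8;0 -.01 -.02 0 0 0 8'; python3 f.py; python3 v.py a4
```

```text
t: 18.55
eef_pos: [0.5496, -0.2352, 0.0217]
eef_rot: [3.14, 0.002, 0.795]
force: [-1.6, -13.6, 0.9]
opening: 0.0168
grasp_force: 39.8
tcp-home mm [ 0.07 -0.19] 0.0217 F guide [10.8   8.35] 0.88 yaw -0.0005 mom [-2.14  0.18 -0.26]
arm tip th 0.0003 0.2514614170130234 111
193 95
```

View pics/a4.png

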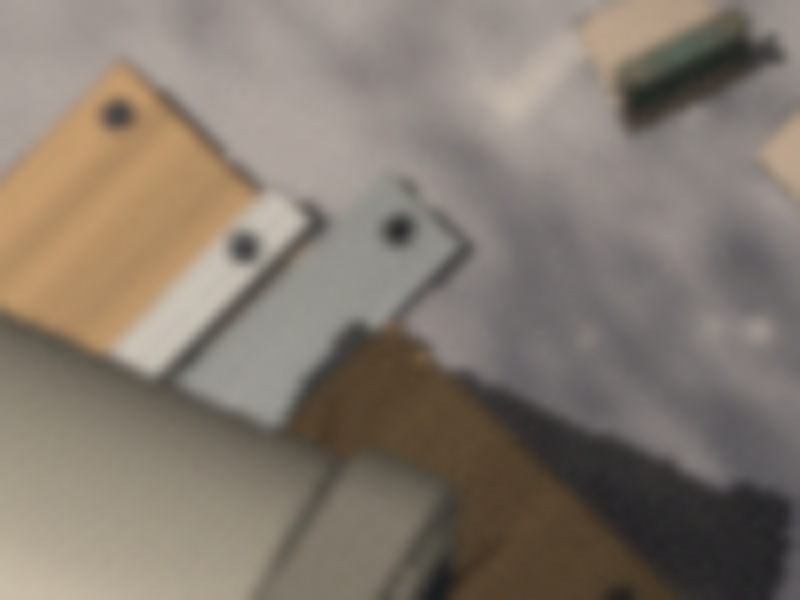

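The blade now sits along the arm, with the dark edge line running from (310,220) to (170,380), and the arm is at about 0 rad. Both faces are loaded: Fx is 10.8 N, above the ~7 N sliding friction, and Fy is 8 N. I'll settle and hand in.

```bash
python3 -m jog '0 0 .01 0 0 0 8;0 0 .01 0 0 0 8;0 0 .01 0 0 0 8;0 0 .01 0 0 0 8;0 0 .01 0 0 0 8;0 0 .01 0 0 0 8'; python3 f.py; python3 -c "
from station import ctrl; print(ctrl.finish_job())"
```

```text
t: 19.1
eef_pos: [0.5496, -0.2352, 0.0215]
eef_rot: [3.14, 0.002, 0.795]
force: [-0.9, -12.0, 1.7]
opening: 0.0167
grasp_force: 40.0
tcp-home mm [ 0.03 -0.17] 0.0215 F guide [9.21 7.8 ] 1.66 yaw -0.0005 mom [-2.01  0.2  -0.24]
the job is handed in; nothing more can be done
None
```

I handed the job in at about 19 s: the swing arm measured about 0 rad, in the square notch, and the try square is flat in the corner, gripped at 40 N and pressed home (about 8 N toward the stop, 9 N toward the arm including friction); the hand-in returned no verdict.

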